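Build up a single-speed hub: spacers, sprocket and lockring in order

ROBOT

A 6-joint arm with a two-finger parallel gripper is mounted at the origin on the work surface. World frame = base frame: x ahead of the robot, y to its left, z up, the work surface at z = 0. Lengths are in m, angles in degrees, forces in N, time in s.
With the tool pointing down it reaches from about 0.3 to 0.75 m from the base axis. Payload 8.5 kg.
Tool frame: the origin (TCP) lies midway between the tips of the shut fingers; the grasp point (between the pads) lies 19 mm behind it (env.pinch_z is the z of the grasp point in the tool frame, in m); z points along the fingers, y is the line along which they close (so a half turn about z gives the same grasp; the last joint's range is limited). The gripper opens to 85 mm and grips with 20 to 120 N. Pads are 22 mm wide; open, the fingers measure 114 mm over their backs; the gripper's body (76 mm by 85 mm) begins 54 mm behind the grasp point. The pads swing forward as they close: fully open they stand 13 mm farther back than shut.
Start: joints at [63.467, 21.807, 74.336, -0, 83.858, -12.336], TCP at [0.135, 0.533, 0.231] pointing down, gripper open.
Joint ranges: [-178.18, 178.18], [-50.72, 133.34], [12.68, 142.11], [-81.47, 261.47], [9.98, 163.14], [-165.26, 165.26]. Speed limits (degrees/s): [136.94, 136.94, 180, 180, 180, 180].

INTERFACE

Orientations are given as a 3x3 rotation matrix whose columns are the frame's x, y, z axes.
In Python, from rig import env gives the robot as it stands.
- The arm moves only by the tool arm_command, never from a script. Its argument "deltas" is a list of rows, each an object of numbers: "rx", "ry", "rz": the turn, a rotation vector about the tool's x, y, z in rad; "dx", "dy", "dz": the shift along the tool's x, y, z in m; "fingers": the finger opening in m, from 0 to 0.0854. In form: [{"rx": .., "ry": .., "rz": .., "dx": .., "dy": .., "dz": .., "fingers": ..}, ...]. A call has 1 to 12 rows; each row shifts and turns the commanded pose from where the row before left it, along the tool's axes as they then stand; what a row does not reach is not made up. A row lasts 1/10 s, in which the tool goes at most 50 mm and 8.59 degrees, less where a joint would pass 70% of its speed; a pose out of reach is approached as far as the arm can. A call is refused whole if a number of a shift passes 0.05 or a number of a turn 0.15, either way. A call with a gripper value outside its range is refused whole. The fingers move at their own pace and stop on an object; "squeeze" is the grip in N (left out, the last holds). Time passes only in rows, so rows that do not move let the fingers close. It gives the time, the measured TCP pose, the force, the opening and the grip force at its end, in the units of the state.
- env.observe(): the state, without advancing time (a new reading comes with each control period).
- env.get_image(name): name is "side" or "top"; returns a dict with "color" (420x560x3 uint8, blue, green, red), "camera_matrix" (3x3 intrinsics, pixels), "eye" and "orientation" of the camera in the world. Camera axes: x right, y up, looking along -z (the intrinsics and any distortion apply to the point x, -y, -z); pixel columns grow to the right and rows downward; lengths in m; the calibration is good to about 2 mm. A picture is of the moment at which its call begins. There is no depth.
- env.close_job(): hands the job in; it is judged then, once.
Trained networks look in a picture, given as the dict that the camera call returned (one of the last four; its "shot" number tells which), for a name from the list of things; names that differ only in an ending like _2 or _b are one class to them, and where a whole thing is asked for, a point or a joint stands for the part that bears it (a point fixed in the world has none). Each returns a list of dicts, best first, with "p" (0 to 1); they miss things now and then, are a little off and sometimes report something else, mostly with a low value. They report only what shows in the picture. A call takes as long as a camera call. They do not tell look-alikes from the thing itself.
- env.look_for(query, picture): "box" ([left, top, right, bottom] in pixels, round what is visible of it).
- env.tip_of(query, picture): "location" ([column, row] in pixels: a listed point, or the origin of a listed thing).
The state is a dict: "time_s": time; "q": joint angles; "qvel": joint speeds; "joint_efforts": joint torques, N m; "position": TCP position; "tool_rot": TCP orientation; "ft_force": force on the tool from outside, world axes, zero at the start; "wrist_torque": the same for the moment, N m; "grip_width": finger opening in m; "gripper_force": force on a finger pad.
Only numpy, scipy, OpenCV 4.12 (cv2) and the standard library are available. Lean on these libraries where they do the work, as an engineer would, in place of code of your own. Each camera call takes 0.05 s, during which the arm holds its last target. There are 200 camera calls.

TASK

Build up the single-speed hub that stands in the timber block: put onto its upright post first the tall spacer from the crowded peg rack, then the smaller of the two sprockets collar up, then the short spacer, and last the lockring collar up, each let go and fully down on the one below before the next. Leave the two tall tubes on the rack and the larger sprocket where they are.

Things in the scene. Friction and masses are not known exactly. Their poses are not given: they have to be found in the camera images.
- hub: Hub upright in a timber block (110 x 110, 40 mm high) fixed to the bench. Round, on one vertical axis, heights above the bench: flange 62 dia (40 to 46), shoulder 48 dia whose top at 52 is the seat, straight splined post 34 dia (52 to 109), conical nose to 18 dia at the top, 117. The parts' bores have 2 mm play all round. Origin: on the axis at bench level; z up, x and y along the block's sides.
- rack: Wooden rack fixed to the bench, 60 (x) by 190 (y), top 20 mm high; pegs 31 dia, 10 high at y = -58, 0, +58. A ring or tube rests on the rack top over each peg; the tall spacer may be on any. Neighbours are only 13 mm apart, so fingers fit only on the sides facing the rack's +x and -x. Origin: centre of its underside (bench level); z up.
- tall_spacer: Tall aluminium spacer ring on the rack: outside diameter 46, bore 38, height 22 mm. About 40 g. Origin: centre of its underside on the bore axis; z up.
- sprocket: The smaller of two steel sprockets, lying on the bench collar up: toothed disc 68 mm over the teeth, 4 mm thick, with a round collar on top, outside diameter 46, 14 mm high (18 mm high in all); bore 38 right through. About 80 g; grip it by the collar. Origin: centre of its underside on the bore axis; z up.
- short_spacer: Short aluminium spacer ring lying on the bench: outside diameter 46, bore 38, height 10 mm. About 20 g. Origin: centre of its underside on the bore axis; z up.
- lockring: Steel lockring lying on the bench, flange down: flange 53 mm diameter, 4 mm thick, with a notched collar on top, outside diameter 44, 12 mm high (16 mm high in all); bore 38. About 35 g; grip it by the collar. Origin: centre of its underside on the bore axis; z up.
- big_sprocket: The larger sprocket, not part of the job: disc 88 mm over the teeth, 4 mm thick, same collar (46 diameter, 14 mm high) and bore. Lies on the bench, stays there. Origin: centre of its underside on the bore axis; z up.
- tube_a: One of two equal tall dark steel tubes standing over pegs of the rack, beside the tall spacer: outside diameter 44, bore 37, 50 mm high. Not part of the job, stays there. Origin: centre of its underside on the bore axis; z up.
- tube_b: One of two equal tall dark steel tubes standing over pegs of the rack, beside the tall spacer: outside diameter 44, bore 37, 50 mm high. Not part of the job, stays there. Origin: centre of its underside on the bore axis; z up.
Not all that is in view belongs to the job. Leave any green look-alike of the short_spacer alone. Leave any turquoise look-alike of the tall_spacer alone.

How it is judged:
By the outcome, as a careful person would: the job done as asked, in the order asked, and still so for the second after the job is handed in, with the robot touching nothing.
It also fails if it takes over 96 s, if anything falls off the work surface, if the arm or the gripper's body presses on something with over 40 N, if the wrist force passes 120 N, or if a joint passes its speed limit or range.

## Working session

There is one attempt and no reset: what is moved stays moved. The work goes in short steps, Python scripts to look and compute and a tool call to move; the robot and the scene stay as the last step left them, time stands still between calls to the robot, and variables do not carry over. Pictures are saved under pics/ and viewed, at most 14 in all, crops included, and the job is handed in when it is done.

Besides the shell and the picture viewer there is one more tool, called as name([rows], argument=value, ...), one row to a line, values as JSON. arm_command: Moves the arm, as the interface text tells. Its arguments: {"type":"object","properties":{"deltas":{"type":"array"},"squeeze":{"type":"number"}},"required":["deltas"]}

```bash
mkdir -p pics; cat > h.py <<'E'
import numpy as np, cv2
from rig import env
def ray(im,uv):
    K=np.array(im["camera_matrix"]);R=np.array(im["orientation"])
    d=np.linalg.solve(K,[uv[0],uv[1],1.]);d=R@np.array([d[0],-d[1],-d[2]])
    return np.array(im["eye"],float),d/np.linalg.norm(d)
def atz(im,uv,z):
    e,d=ray(im,uv);return e+d*(z-e[2])/d[2]
def proj(im,p):
    c=np.array(im["orientation"]).T@(np.array(p)-im["eye"]);c=np.array([c[0],-c[1],-c[2]])
    u=np.array(im["camera_matrix"])@c;return u[:2]/u[2]
def tri(i1,a,i2,b):
    e1,d1=ray(i1,a);e2,d2=ray(i2,b)
    t=np.linalg.lstsq(np.c_[d1,-d2],e2-e1,rcond=None)[0]
    p,q=e1+d1*t[0],e2+d2*t[1];return (p+q)/2,np.linalg.norm(p-q)
E
python3 - <<'E'
from h import *
np.set_printoptions(precision=4,suppress=True)
s=env.observe();print(s,env.pinch_z)
T=env.get_image("top");S=env.get_image("side")
for n,i in(("top",T),("side",S)):
    cv2.imwrite(f"pics/{n}0.png",i["color"]);print(n,i["eye"],i["orientation"],i["camera_matrix"],i.keys())
    for q in "hub rack tall_spacer sprocket short_spacer lockring big_sprocket tube_a".split():
        for r in env.tip_of(q,i)[:3]: print(n,q,np.round(r["location"],1),round(r["p"],2))
        for r in env.look_for(q,i)[:3]: print('   box',np.round(r["box"],1),round(r["p"],2))
E
```

```text
{'time_s': 0.0, 'q': array([ 63.4667,  21.8424,  74.3871,   0.0008,  83.8586, -12.3331]), 'qvel': array([ 0.1196,  0.0626, -0.0197,  0.1094,  0.0345, -0.0336]), 'joint_efforts': array([  0.0005, -44.8458, -23.1282,  -0.0002,   0.0047,  -0.    ]), 'position': array([0.1348, 0.5329, 0.2307]), 'tool_rot': array([[-0.9694,  0.2453, -0.0007],
       [ 0.2453,  0.9694, -0.0014],
       [ 0.0003, -0.0015, -1.    ]]), 'ft_force': array([ 0.8766, -0.2139,  0.2391]), 'wrist_torque': array([ 0.0422,  0.0108, -0.0112]), 'gripper_force': 0.0, 'grip_width': 0.08542557038663788} -0.0187
top [ 0.3198 -0.0668  1.3349] [[ 0.0216  0.9775 -0.2098]
 [-0.9998  0.0204 -0.0075]
 [-0.0031  0.2099  0.9777]] [[508.7869   0.     278.4703]
 [  0.     508.7869 213.0815]
 [  0.       0.       1.    ]] dict_keys(['color', 'camera_matrix', 'eye', 'orientation', 'shot'])
   box [136.4 238.6 191.8 291.8] 0.64
   box [326.1 190.1 329.  205.7] 0.61
top rack [357.4 270.6] 0.6
   box [323.3 247.3 391.3 294.4] 0.64
   box [185.  184.6 209.5 201.1] 0.49
top tall_spacer [321.2 194.2] 0.71
top tall_spacer [381.5 260.2] 0.47
t
[... 1108 characters left out ...]
7] 0.49
   box [353.5 387.4 390.8 420. ] 0.9
   box [327.9 318.8 353.2 350.6] 0.65
side sprocket [288.9 216.8] 0.87
   box [277.5 205.8 304.3 228.2] 0.74
side short_spacer [391.8 256.9] 0.7
side short_spacer [339.6 255.9] 0.66
   box [381.9 247.2 405.1 267.4] 0.49
   box [330.6 245.1 352.5 265. ] 0.47
side lockring [305.6 326.2] 0.58
side lockring [247.9 190.5] 0.49
   box [236.7 181.  261.5 195.2] 0.55
side big_sprocket [224.7 253.2] 0.76
side big_sprocket [308.3 335. ] 0.39
   box [205.  241.2 246.1 267.4] 0.64
   box [332.  245.8 353.8 262.8] 0.54
side tube_a [308.4 323.3] 0.6
   box [291.9 295.8 326.  337.7] 0.83
   box [262.  284.8 288.  326.1] 0.82
   box [330.1 246.3 351.7 262. ] 0.35
```

View pics/top0.png

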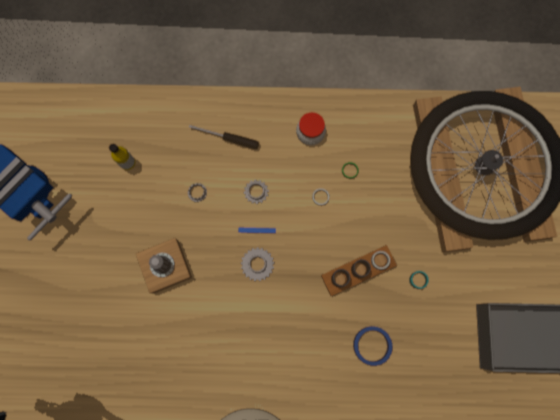

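View pics/side0.png

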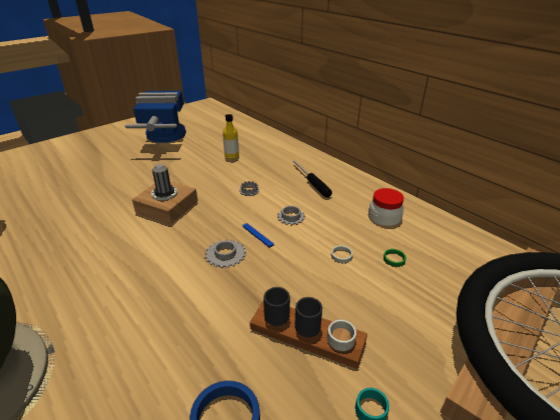

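Top view: hub at about (161,262); lockring (197,192). Smaller sprocket (256,192), larger (258,264). Short-spacer candidates are grey (321,197) and green (350,171); grey fits. Tall-spacer candidates are silver on the rack (381,260) and turquoise on the bench (419,280); the one on the rack fits. The side view agrees. Confirming these in an enlarged crop.

```bash
python3 - <<'E'
from h import *
T=cv2.imread("pics/top0.png");S=cv2.imread("pics/side0.png")
a=cv2.resize(T[150:300,125:435],None,fx=2.58,fy=2.58,interpolation=cv2.INTER_CUBIC)
b=cv2.resize(S[150:370,125:415],None,fx=2.7,fy=2.7,interpolation=cv2.INTER_CUBIC)
cv2.imwrite("pics/tc.png",a);cv2.imwrite("pics/sc.png",b)
E
```

```text
(no output)
```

View pics/tc.png

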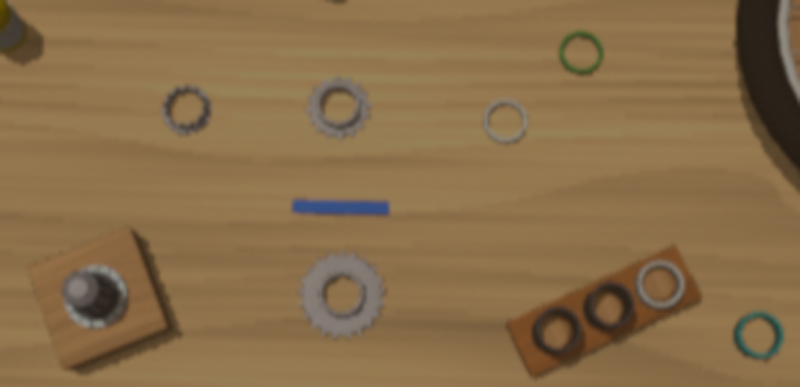

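View pics/sc.png

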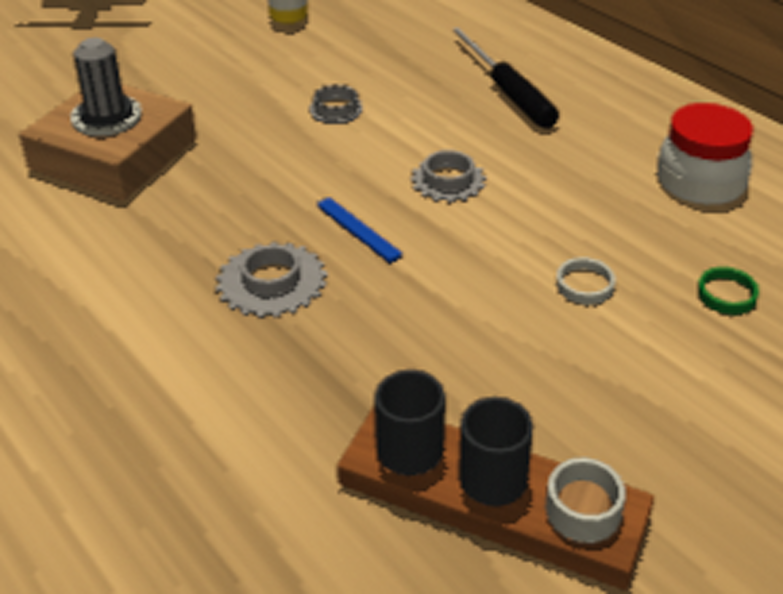

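Confirmed: the silver ring is on the rack's end peg, the grey thin ring is the short spacer, and the small sprocket is the one at the back. Next I fit silhouettes in both views.

```bash
cat > m.py <<'E'
from h import *
from scipy.optimize import least_squares
M={'tall_spacer':[(23,0,22)],'short_spacer':[(23,0,10)],'sprocket':[(33.2,0,4),(23,4,18)],'lockring':[(26.5,0,4),(22,4,16)],'big_sprocket':[(43,0,4),(23,4,18)],
 'hub':[(31,40,46),(24,46,52),(17,52,109),(9,117,117)],'tube_a':[(22,0,50)]}
def pts(n):
    a=np.linspace(0,2*np.pi,48,endpoint=False);o=[]
    for r,z0,z1 in M[n]:
        for z in(z0,z1): o.append(np.c_[r*np.cos(a),r*np.sin(a),0*a+z])
    return np.vstack(o)/1000
def stats(hull):
    m=cv2.moments(hull);x,y,w,h=hull[:,0,0].min(),hull[:,0,1].min(),np.ptp(hull[:,0,0]),np.ptp(hull[:,0,1])
    return np.array([m['m10']/m['m00'],m['m01']/m['m00']]),(w,h)
def model(im,n,p):
    return stats(cv2.convexHull(np.array([proj(im,q) for q in pts(n)+p],np.float32).reshape(-1,1,2)))
def blob(im,c,r,st=60,k=6):
    x0,y0=int(c[0]-r),int(c[1]-r);s=im["color"][max(y0,0):y0+2*r,x0:x0+2*r]
    y0=max(y0,0)
    s=cv2.resize(s,None,fx=k,fy=k,interpolation=cv2.INTER_CUBIC);h=cv2.cvtColor(s,cv2.COLOR_BGR2HSV)
    m=(h[...,1]<st).astype(np.uint8)
    cs=cv2.findContours(m,cv2.RETR_EXTERNAL,cv2.CHAIN_APPROX_NONE)[0]
    c=max(cs,key=lambda q:cv2.contourArea(cv2.convexHull(q)))
    H=cv2.convexHull(c).astype(np.float32);H=(H+.5)/k+np.array([x0,y0])-.5
    return stats(H)
def fit(n,T,S,ct,cs,rt,rs,st=60,p0=(.3,0,.0)):
    bt,bs=blob(T,ct,rt,st),blob(S,cs,rs,st)
    f=lambda p:np.r_[model(T,n,p)[0]-bt[0],model(S,n,p)[0]-bs[0]]
    r=least_squares(f,p0,diff_step=1e-3,x_scale=.1)
    print(n,'xyz mm',np.round(r.x*1000,1),'res px',np.round(r.fun,2),'size meas/model T',np.round(bt[1],1),np.round(model(T,n,r.x)[1],1),'S',np.round(bs[1],1),np.round(model(S,n,r.x)[1],1))
    return r.x
E
cat > run.py <<'E'
from m import *
T=env.get_image("top");S=env.get_image("side")
p0=lambda c:atz(T,c,.01)
P={}
for n,ct,cs,rt,rs in [('tall_spacer',(381,260),(342,336),13,20),('short_spacer',(321,197),(342,255),13,17),('sprocket',(256,192),(291,215),17,20),('lockring',(197,192),(249,188),14,16),('big_sprocket',(258,264),(225,253),20,26),('hub',(161,263),(163,182),16,24)]:
    for st in (70,100): P[n]=fit(n,T,S,ct,cs,rt,rs,st,p0(ct))
E
python3 run.py; python3 - <<'E'
from h import *
T={"eye":0}
T=env.get_image("top");S=env.get_image("side")
f=lambda u,x0,y0,s:((u[0]+.5)/s-.5+x0,(u[1]+.5)/s-.5+y0)
# block/rack top corners by hand from crops
for nm,a,b in [("rackTR",(674,246),(652,496)),("rackfarL?",(508,322),(378,410)),("blkR",(133,229),(194,105)),("blkFront",(168,325),(125,152)),("blkL",(28,268),(95,78)),("tubeA",(559,327),(410,391)),("tubeB",(610,303),(496,420)),("nose",(80,283),(96,46))]:
    p,e=tri(T,f(a,125,150,2.58),S,f(b,125,150,2.7));print(nm,np.round(p*1000,1),round(e*1000,1))
for n,z in(("rack",.02),):
  for a in [(508,322),(674,246),(701,300),(535,378)]: print(np.round(1000*atz(T,f(a,125,150,2.58),z),1))
E
```

```text
rackTR [ 523.2 -339.2   19.5] 1.5
rackfarL? [ 443.1 -171.9   12.5] 0.0
blkR [526.9 204.1  40.7] 3.9
blkFront [433.4 160.8  52.3] 8.6
blkL [483.  307.1  40.4] 1.7
tubeA [ 434.  -216.    73.4] 0.7
tubeB [ 458.5 -265.5   72. ] 1.6
nose [461.3 236.3 112.5] 0.6
[ 442.4 -171.2   20. ]
[ 522.5 -338.6   20. ]
[ 468.5 -364.3   20. ]
[ 387.7 -198.2   20. ]Traceback (most recent call last):
  File "run.py", line 6, in <module>
    for st in (70,100): P[n]=fit(n,T,S,ct,cs,rt,rs,st,p0(ct))
                             ~~~^^^^^^^^^^^^^^^^^^^^^^^^^^^^^
  File "m.py", line 25, in fit
    bt,bs=blob(T,ct,rt,st),blob(S,cs,rs,st)
          ~~~~^^^^^^^^^^^^
  File "m.py", line 23, in blob
    return stats(H)
  File "m.py", line 11, in stats
    m=cv2.moments(hull);x,y,w,h=hull[:,0,0].min(),hull[:,0,1].min(),np.ptp(hull[:,0,0]),np.ptp(hull[:,0,1])
cv2.error: OpenCV(4.12.0) /io/opencv/modules/imgproc/src/moments.cpp:622: error: (-5:Bad argument) Invalid image type (must be single-channel) in function 'moments'
```

```bash
sed -i 's/    return stats(H)/    return stats(H.astype(np.float32))/' m.py; python3 run.py
```

```text
tall_spacer xyz mm [ 481.7 -320.8   22.6] res px [ 0.11 -0.14 -0.11  0.02] size meas/model T [18.2 17.8] [19.6 18.9] S [28.7 31.5] [30.1 32.5]
tall_spacer xyz mm [ 481.9 -320.8   22.6] res px [ 0.07 -0.09 -0.07  0.01] size meas/model T [19.  18.8] [19.6 18.9] S [29. 32.] [30.1 32.5]
short_spacer xyz mm [ 653.3 -168.6    1.1] res px [ 0.07 -0.09 -0.09  0.02] size meas/model T [16.8 16.3] [17.4 17.5] S [21. 17.] [22.3 18. ]
short_spacer xyz mm [ 653.5 -168.5    1.1] res px [ 0.06 -0.08 -0.08  0.01] size meas/model T [18.3 17.8] [17.4 17.5] S [22.2 18. ] [22.3 18. ]
sprocket xyz mm [6.651e+02 5.700e+00 5.000e-01] res px [ 0.09 -0.13 -0.14  0.03] size meas/model T [24.5 23.8] [24.6 24.2] S [27.2 18.7] [27.6 19.9]
sprocket xyz mm [6.653e+02 5.900e+00 6.000e-01] res px [ 0.07 -0.1  -0.11  0.02] size meas/model T [26.  25.3] [24.6 24.2] S [28.2 19.5] [27.6 19.9]
lockring xyz mm [6.597e+02 1.655e+02 2.000e-01] res px [ 0.11 -0.17 -0.19  0.04] size meas/model T [18.3 18. ] [19.8 19.4] S [18.8 13.5] [20.1 14.9]
lockring xyz mm [6.598e+02 1.654e+02 6.000e-01] res px [ 0.08 -0.13 -0.14  0.03] size meas/model T [19.8 19.7] [19.8 19.4] S [19.7 14.2] [20.1 14.9]
big_sprocket xyz mm [469.1  -3.7   0.8] res px [ 0.16 -0.31 -0.27  0.06] size meas/model T [32.7 33.2] [32.8 32.9] S [40.7 27.5] [40.8 28.2]
big_sprocket xyz mm [469.2  -3.6   0.9] res px [ 0.16 -0.3  -0.27  0.06] size meas/model T [33.8 34.5] [32.8 32.9] S [41.7 28.2] [40.8 28.2]
hub xyz mm [457.6 237.    0.5] res px [ 0.1  -0.24 -0.24  0.05] size meas/model T [25.  24.5] [25.7 24.6] S [25.7 36. ] [26.6 36.9]
hub xyz mm [457.6 237.1   0.7] res px [ 0.1  -0.25 -0.24  0.05] size meas/model T [25.8 25.5] [25.7 24.6] S [26.3 36.7] [26.6 36.9]
```

Heights and sizes agree with the text. Plan: one yaw (tool y at 25.6°, along rack x) for all the moves. Targets in mm: tall (481.8,-320.8), sprocket (665.2,5.8), short (653.4,-168.5), lockring (659.8,165.4), hub (457.6,237).

arm_command([
  {"rz":0.146,"fingers":0.06},
  {"rz":0.146},
  {"rz":0.146},
  {"rz":0.146},
  {"rz":0.146},
  {"rz":0.146},
  {"dx":-0.04,"dy":0.01},
  {"dx":-0.04,"dy":0.01},
  {"dx":-0.04,"dy":0.01},
  {"dx":-0.04,"dy":0.01},
  {"dx":-0.04,"dy":0.01},
  {"dx":-0.04,"dy":0.01},
], squeeze=30)

```text
invalid input
```

```bash
cat > d.py <<'E'
import sys;from h import *
s=env.observe();R=np.array(s["tool_rot"]);t=np.array(eval(sys.argv[1]),float)/1000 if len(sys.argv)>1 else s["position"]
print('t',round(s["time_s"],2),'pos',np.round(s["position"]*1000,1),'yaw',np.round(np.degrees(np.arctan2(R[1,1],R[0,1])),2),'zax',np.round(R[:,2],4),'F',np.round(s["ft_force"],1),'w',round(s["grip_width"]*1000,1),round(float(s["gripper_force"]),1))
print('delta tool mm',np.round(R.T@(t-s["position"])*1000,1))
E
python3 d.py 481.8,-320.8,120
```

```text
t 2.0 pos [134.9 533.2 231.3] yaw 75.8 zax [-0.  0. -1.] F [-0.2 -0.4 -0.8] w 85.2 0.0
delta tool mm [-545.8 -742.8  111.3]
```

arm_command([
  {"rx":0,"ry":0,"rz":0.146,"dx":0,"dy":0,"dz":0,"fingers":0.06},
  {"rx":0,"ry":0,"rz":0.146,"dx":0,"dy":0,"dz":0,"fingers":0.06},
  {"rx":0,"ry":0,"rz":0.146,"dx":0,"dy":0,"dz":0,"fingers":0.06},
  {"rx":0,"ry":0,"rz":0.146,"dx":0,"dy":0,"dz":0,"fingers":0.06},
  {"rx":0,"ry":0,"rz":0.146,"dx":0,"dy":0,"dz":0,"fingers":0.06},
  {"rx":0,"ry":0,"rz":0.146,"dx":0,"dy":0,"dz":0,"fingers":0.06},
  {"rx":0,"ry":0,"rz":0,"dx":-0.04,"dy":0.01,"dz":0,"fingers":0.06},
  {"rx":0,"ry":0,"rz":0,"dx":-0.04,"dy":0.01,"dz":0,"fingers":0.06},
  {"rx":0,"ry":0,"rz":0,"dx":-0.04,"dy":0.01,"dz":0,"fingers":0.06},
  {"rx":0,"ry":0,"rz":0,"dx":-0.04,"dy":0.01,"dz":0,"fingers":0.06},
  {"rx":0,"ry":0,"rz":0,"dx":-0.04,"dy":0.01,"dz":0,"fingers":0.06},
  {"rx":0,"ry":0,"rz":0,"dx":-0.04,"dy":0.01,"dz":0,"fingers":0.06},
], squeeze=30)

```text
time_s: 3.2
position: [0.2935, 0.3413, 0.2315]
tool_rot: [[-0.432, 0.902, 0.0], [0.902, 0.432, 0.0], [0.0, 0.0, -1.0]]
ft_force: [1.0, 0.1, -1.1]
grip_width: 0.0603
gripper_force: 0.0
```

```bash
python3 d.py 481.8,-320.8,120
```

```text
t 3.2 pos [293.5 341.3 231.5] yaw 25.62 zax [ 4.e-04  2.e-04 -1.e+00] F [ 1.   0.1 -1.1] w 60.3 0.0
delta tool mm [-678.4 -116.6  111.4]
```

arm_command([
  {"rx":0,"ry":0,"rz":0,"dx":-0.04,"dy":0,"dz":0,"fingers":0.06},
  {"rx":0,"ry":0,"rz":0,"dx":-0.045,"dy":0,"dz":0,"fingers":0.06},
  {"rx":0,"ry":0,"rz":0,"dx":-0.045,"dy":0,"dz":0,"fingers":0.06},
  {"rx":0,"ry":0,"rz":0,"dx":-0.045,"dy":-0.01,"dz":0.01,"fingers":0.06},
  {"rx":0,"ry":0,"rz":0,"dx":-0.045,"dy":-0.01,"dz":0.01,"fingers":0.06},
  {"rx":0,"ry":0,"rz":0,"dx":-0.045,"dy":-0.01,"dz":0.01,"fingers":0.06},
  {"rx":0,"ry":0,"rz":0,"dx":-0.045,"dy":-0.01,"dz":0.01,"fingers":0.06},
  {"rx":0,"ry":0,"rz":0,"dx":-0.045,"dy":-0.01,"dz":0.01,"fingers":0.06},
  {"rx":0,"ry":0,"rz":0,"dx":-0.045,"dy":-0.01,"dz":0.01,"fingers":0.06},
  {"rx":0,"ry":0,"rz":0,"dx":-0.045,"dy":-0.01,"dz":0.01,"fingers":0.06},
  {"rx":0,"ry":0,"rz":0,"dx":-0.045,"dy":-0.01,"dz":0.01,"fingers":0.06},
  {"rx":0,"ry":0,"rz":0,"dx":-0.045,"dy":-0.01,"dz":0.01,"fingers":0.06},
])

```text
time_s: 4.4
position: [0.443, -0.1808, 0.141]
tool_rot: [[-0.432, 0.902, 0.0], [0.902, 0.432, -0.0], [-0.0, 0.0, -1.0]]
ft_force: [0.7, 0.3, 0.5]
grip_width: 0.06
gripper_force: 0.0
```

```bash
python3 d.py 481.8,-320.8,120
```

```text
t 4.4 pos [ 443.  -180.8  141. ] yaw 25.59 zax [ 4.e-04 -2.e-04 -1.e+00] F [0.7 0.3 0.5] w 60.0 0.0
delta tool mm [-143.1  -25.5   21.1]
```

arm_command([
  {"rx":0,"ry":0,"rz":0,"dx":-0.04,"dy":-0.007,"dz":0,"fingers":0.06},
  {"rx":0,"ry":0,"rz":0,"dx":-0.04,"dy":-0.007,"dz":0,"fingers":0.06},
  {"rx":0,"ry":0,"rz":0,"dx":-0.04,"dy":-0.007,"dz":0,"fingers":0.06},
  {"rx":0,"ry":0,"rz":0,"dx":-0.023,"dy":-0.0045,"dz":0.011,"fingers":0.06},
  {"rx":0,"ry":0,"rz":0,"dx":0,"dy":0,"dz":0.03,"fingers":0.06},
  {"rx":0,"ry":0,"rz":0,"dx":0,"dy":0,"dz":0.03,"fingers":0.06},
  {"rx":0,"ry":0,"rz":0,"dx":0,"dy":0,"dz":0,"fingers":0.06},
  {"rx":0,"ry":0,"rz":0,"dx":0,"dy":0,"dz":0,"fingers":0.06},
])

```text
time_s: 5.2
position: [0.4819, -0.3187, 0.0709]
tool_rot: [[-0.432, 0.902, 0.0], [0.902, 0.432, 0.0], [0.0, 0.0, -1.0]]
ft_force: [0.2, -0.3, 0.6]
grip_width: 0.0597
gripper_force: 0.0
```

```bash
python3 d.py 481.8,-320.8,24; python3 - <<'E'
from h import *
a=env.get_image("side")["color"][230:400,200:440];b=env.get_image("top")["color"][210:320,290:450]
cv2.imwrite("pics/g1.png",np.hstack([cv2.resize(a,(480,340),interpolation=2),cv2.resize(b,None,fx=2,fy=340/110,interpolation=2)]))
E
```

```text
t 5.2 pos [ 481.9 -318.7   70.9] yaw 25.62 zax [ 0.  0. -1.] F [ 0.2 -0.3  0.6] w 59.7 0.0
delta tool mm [-1.8 -1.  46.9]
```

View pics/g1.png

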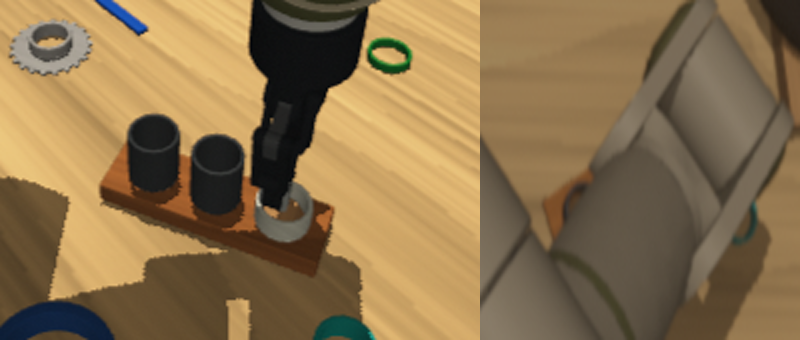

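The side view shows the fingers above the ring at (283,212) in the crop, clear of the tubes. Now a small correction, descend and close.

arm_command([
  {"rx":0,"ry":0,"rz":0,"dx":-0.0018,"dy":-0.001,"dz":0.007,"fingers":0.06},
  {"rx":0,"ry":0,"rz":0,"dx":0,"dy":0,"dz":0.015,"fingers":0.06},
  {"rx":0,"ry":0,"rz":0,"dx":0,"dy":0,"dz":0.015,"fingers":0.06},
  {"rx":0,"ry":0,"rz":0,"dx":0,"dy":0,"dz":0.01,"fingers":0.06},
  {"rx":0,"ry":0,"rz":0,"dx":0,"dy":0,"dz":0,"fingers":0.052},
  {"rx":0,"ry":0,"rz":0,"dx":0,"dy":0,"dz":0,"fingers":0.04},
  {"rx":0,"ry":0,"rz":0,"dx":0,"dy":0,"dz":0,"fingers":0.03},
  {"rx":0,"ry":0,"rz":0,"dx":0,"dy":0,"dz":0,"fingers":0.03},
  {"rx":0,"ry":0,"rz":0,"dx":0,"dy":0,"dz":0,"fingers":0.03},
  {"rx":0,"ry":0,"rz":0,"dx":0,"dy":0,"dz":0,"fingers":0.03},
], squeeze=30)

```text
time_s: 6.3
position: [0.4816, -0.3208, 0.0236]
tool_rot: [[-0.432, 0.902, 0.0], [0.902, 0.432, -0.0], [-0.0, 0.0, -1.0]]
ft_force: [-0.9, 1.0, 0.2]
grip_width: 0.0453
gripper_force: 30.8
```

```bash
python3 d.py 457.6,237,200
```

```text
t 6.3 pos [ 481.6 -320.8   23.6] yaw 25.61 zax [ 4.e-04 -3.e-04 -1.e+00] F [-0.9  1.   0.2] w 45.3 30.8
delta tool mm [ 513.3  219.4 -176.6]
```

arm_command([
  {"rx":0,"ry":0,"rz":0,"dx":0,"dy":0,"dz":-0.015,"fingers":0.03},
  {"rx":0,"ry":0,"rz":0,"dx":0,"dy":0,"dz":-0.035,"fingers":0.03},
  {"rx":0,"ry":0,"rz":0,"dx":0,"dy":0,"dz":-0.035,"fingers":0.03},
  {"rx":0,"ry":0,"rz":0,"dx":0,"dy":0,"dz":-0.035,"fingers":0.03},
  {"rx":0,"ry":0,"rz":0,"dx":0.02,"dy":0.008,"dz":-0.01,"fingers":0.03},
  {"rx":0,"ry":0,"rz":0,"dx":0.04,"dy":0.018,"dz":-0.01,"fingers":0.03},
  {"rx":0,"ry":0,"rz":0,"dx":0.04,"dy":0.018,"dz":-0.01,"fingers":0.03},
  {"rx":0,"ry":0,"rz":0,"dx":0.04,"dy":0.018,"dz":0,"fingers":0.03},
  {"rx":0,"ry":0,"rz":0,"dx":0.04,"dy":0.018,"dz":0,"fingers":0.03},
  {"rx":0,"ry":0,"rz":0,"dx":0.04,"dy":0.018,"dz":0,"fingers":0.03},
  {"rx":0,"ry":0,"rz":0,"dx":0.04,"dy":0.018,"dz":0,"fingers":0.03},
  {"rx":0,"ry":0,"rz":0,"dx":0.04,"dy":0.018,"dz":0,"fingers":0.03},
])

```text
time_s: 7.5
position: [0.4723, 0.0095, 0.1735]
tool_rot: [[-0.432, 0.902, 0.0], [0.902, 0.432, -0.0], [-0.0, 0.0, -1.0]]
ft_force: [-0.6, -0.4, -0.0]
grip_width: 0.0451
gripper_force: 30.9
```

arm_command([
  {"rx":0,"ry":0,"rz":0,"dx":0.04,"dy":0.018,"dz":0,"fingers":0.03},
  {"rx":0,"ry":0,"rz":0,"dx":0.04,"dy":0.018,"dz":0,"fingers":0.03},
  {"rx":0,"ry":0,"rz":0,"dx":0.04,"dy":0.018,"dz":0,"fingers":0.03},
  {"rx":0,"ry":0,"rz":0,"dx":0.04,"dy":0.018,"dz":0,"fingers":0.03},
  {"rx":0,"ry":0,"rz":0,"dx":0.03,"dy":0.01,"dz":0,"fingers":0.03},
  {"rx":0,"ry":0,"rz":0,"dx":0.02,"dy":0.003,"dz":0,"fingers":0.03},
  {"rx":0,"ry":0,"rz":0,"dx":0,"dy":0,"dz":0,"fingers":0.03},
  {"rx":0,"ry":0,"rz":0,"dx":0,"dy":0,"dz":0,"fingers":0.03},
])

```text
time_s: 8.3
position: [0.4585, 0.2337, 0.1733]
tool_rot: [[-0.433, 0.901, 0.0], [0.901, 0.433, -0.0], [-0.0, -0.0, -1.0]]
ft_force: [-1.0, -0.7, 0.8]
grip_width: 0.0452
gripper_force: 30.9
```

```bash
python3 d.py 457.6,237,126; python3 - <<'E'
from h import *
a=env.get_image("side")["color"][90:240,80:260];b=env.get_image("top")["color"][200:320,90:234]
cv2.imwrite("pics/g2.png",np.hstack([cv2.resize(a,(432,360),interpolation=2),cv2.resize(b,None,fx=2.5,fy=3,interpolation=2)]))
E
```

```text
t 8.3 pos [458.5 233.7 173.3] yaw 25.65 zax [ 0.e+00 -3.e-04 -1.e+00] F [-1.  -0.7  0.8] w 45.2 30.9
delta tool mm [ 3.4  0.6 47.3]
```

View pics/g2.png

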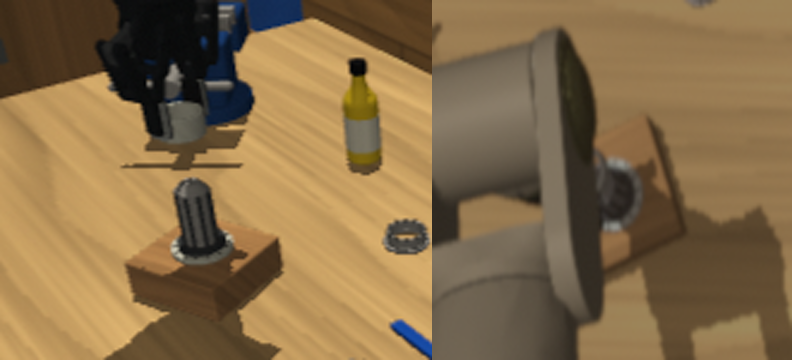

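The ring is held level above the post (side crop: ring at (178,122), nose at (195,185)). Descending onto the nose.

arm_command([
  {"rx":0,"ry":0,"rz":0,"dx":0.0034,"dy":0.0006,"dz":0.01,"fingers":0.03},
  {"rx":0,"ry":0,"rz":0,"dx":0,"dy":0,"dz":0.02,"fingers":0.03},
  {"rx":0,"ry":0,"rz":0,"dx":0,"dy":0,"dz":0.018,"fingers":0.03},
  {"rx":0,"ry":0,"rz":0,"dx":0,"dy":0,"dz":0.005,"fingers":0.03},
  {"rx":0,"ry":0,"rz":0,"dx":0,"dy":0,"dz":0.005,"fingers":0.03},
  {"rx":0,"ry":0,"rz":0,"dx":0,"dy":0,"dz":0.005,"fingers":0.03},
  {"rx":0,"ry":0,"rz":0,"dx":0,"dy":0,"dz":0.005,"fingers":0.03},
  {"rx":0,"ry":0,"rz":0,"dx":0,"dy":0,"dz":0,"fingers":0.03},
])

```text
time_s: 9.2
position: [0.4575, 0.2372, 0.105]
tool_rot: [[-0.432, 0.902, -0.0], [0.902, 0.432, -0.0], [0.0, -0.0, -1.0]]
ft_force: [-0.2, -0.0, -0.6]
grip_width: 0.0452
gripper_force: 30.9
```

```bash
python3 d.py 457.6,237,56.2
```

```text
t 9.2 pos [457.5 237.2 105. ] yaw 25.61 zax [-4.e-04 -1.e-04 -1.e+00] F [-0.2 -0.  -0.6] w 45.2 30.9
delta tool mm [-0.2  0.  48.8]
```

arm_command([
  {"rx":0,"ry":0,"rz":0,"dx":0,"dy":0,"dz":0.01,"fingers":0.03},
  {"rx":0,"ry":0,"rz":0,"dx":0,"dy":0,"dz":0.01,"fingers":0.03},
  {"rx":0,"ry":0,"rz":0,"dx":0,"dy":0,"dz":0.01,"fingers":0.03},
  {"rx":0,"ry":0,"rz":0,"dx":0,"dy":0,"dz":0.01,"fingers":0.03},
  {"rx":0,"ry":0,"rz":0,"dx":0,"dy":0,"dz":0.005,"fingers":0.03},
  {"rx":0,"ry":0,"rz":0,"dx":0,"dy":0,"dz":0.002,"fingers":0.03},
  {"rx":0,"ry":0,"rz":0,"dx":0,"dy":0,"dz":0.001,"fingers":0.03},
  {"rx":0,"ry":0,"rz":0,"dx":0,"dy":0,"dz":0,"fingers":0.03},
])

```text
time_s: 10.0
position: [0.4578, 0.2373, 0.0575]
tool_rot: [[-0.432, 0.902, 0.0], [0.902, 0.432, 0.0], [-0.0, 0.0, -1.0]]
ft_force: [1.2, -0.2, -1.0]
grip_width: 0.0453
gripper_force: 30.9
```

```bash
python3 d.py 457.6,237,55.6
```

```text
t 10.0 pos [457.8 237.3  57.5] yaw 25.61 zax [ 4.e-04  1.e-04 -1.e+00] F [ 1.2 -0.2 -1. ] w 45.3 30.9
delta tool mm [-0.2 -0.3  1.9]
```

arm_command([
  {"rx":0,"ry":0,"rz":0,"dx":0,"dy":0,"dz":0.0015,"fingers":0.03},
  {"rx":0,"ry":0,"rz":0,"dx":0,"dy":0,"dz":0,"fingers":0.05},
  {"rx":0,"ry":0,"rz":0,"dx":0,"dy":0,"dz":0,"fingers":0.06},
  {"rx":0,"ry":0,"rz":0,"dx":0,"dy":0,"dz":0,"fingers":0.06},
  {"rx":0,"ry":0,"rz":0,"dx":0,"dy":0,"dz":0,"fingers":0.06},
  {"rx":0,"ry":0,"rz":0,"dx":0,"dy":0,"dz":-0.01,"fingers":0.06},
  {"rx":0,"ry":0,"rz":0,"dx":0,"dy":0,"dz":-0.03,"fingers":0.06},
  {"rx":0,"ry":0,"rz":0,"dx":0,"dy":0,"dz":-0.03,"fingers":0.06},
  {"rx":0,"ry":0,"rz":0,"dx":0,"dy":0,"dz":-0.03,"fingers":0.06},
  {"rx":0,"ry":0,"rz":0,"dx":0,"dy":0,"dz":0,"fingers":0.06},
])

```text
time_s: 11.0
position: [0.4592, 0.2377, 0.1602]
tool_rot: [[-0.432, 0.902, 0.008], [0.902, 0.432, 0.002], [-0.002, 0.008, -1.0]]
ft_force: [0.3, 0.2, 0.1]
grip_width: 0.0602
gripper_force: 0.0
```

```bash
python3 d.py 665.2,5.8,60;python3 - <<'E'
from h import *
a=env.get_image("side")["color"][90:240,80:260]
cv2.imwrite("pics/g3.png",cv2.resize(a,None,fx=3,fy=3,interpolation=2))
E
```

```text
t 11.0 pos [459.2 237.7 160.2] yaw 25.62 zax [ 0.0078  0.002  -1.    ] F [0.3 0.2 0.1] w 60.2 0.0
delta tool mm [-298.    84.6  101.4]
```

View pics/g3.png

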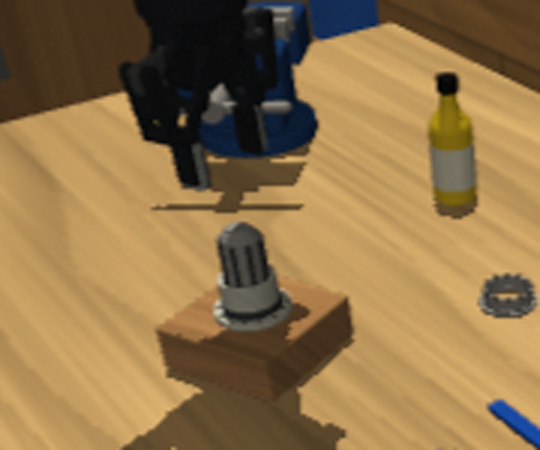

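```bash
python3 d.py 665.2,5.8,60;python3 - <<'E'
from h import *
S=env.get_image("side");k=8;x0,y0=135,150
a=cv2.resize(S["color"][y0:y0+60,x0:x0+70],None,fx=k,fy=k,interpolation=2);b=a.copy()
t=np.linspace(0,2*np.pi,60)
for r,z,c in((23,52,(0,0,255)),(23,74,(0,255,0)),(24,52,(255,0,0)),(31,46,(0,255,255))):
    p=np.array([proj(S,(.4576+r*np.cos(q)/1000,.237+r*np.sin(q)/1000,z/1000)) for q in t])
    cv2.polylines(b,[np.int32((p-[x0,y0]+.5)*k)],True,c,1)
cv2.imwrite("pics/g4.png",np.hstack([a,b])[:, 120:920])
E
```

```text
t 11.05 pos [458.3 237.4 158. ] yaw 25.61 zax [ 0.0044  0.0011 -1.    ] F [ 0.3  0.1 -1.8] w 59.9 0.0
delta tool mm [-298.2   86.    98.7]
```

View pics/g4.png

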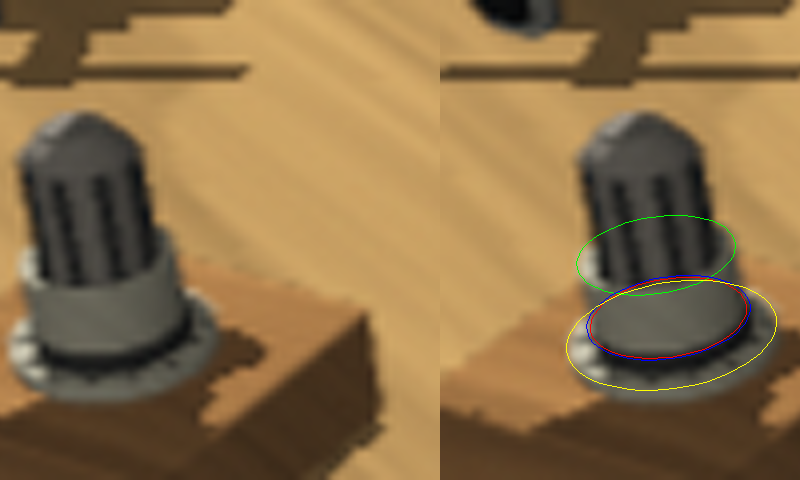

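The spacer is seated: its lower edge and the flange share the same ~1 px overlay offset. On to the small sprocket.

arm_command([
  {"rx":0,"ry":0,"rz":0,"dx":-0.02,"dy":0.005,"dz":0,"fingers":0.06},
  {"rx":0,"ry":0,"rz":0,"dx":-0.04,"dy":0.012,"dz":0,"fingers":0.06},
  {"rx":0,"ry":0,"rz":0,"dx":-0.04,"dy":0.012,"dz":0,"fingers":0.06},
  {"rx":0,"ry":0,"rz":0,"dx":-0.04,"dy":0.012,"dz":0.01,"fingers":0.06},
  {"rx":0,"ry":0,"rz":0,"dx":-0.04,"dy":0.012,"dz":0.02,"fingers":0.06},
  {"rx":0,"ry":0,"rz":0,"dx":-0.04,"dy":0.012,"dz":0.02,"fingers":0.06},
  {"rx":0,"ry":0,"rz":0,"dx":-0.04,"dy":0.012,"dz":0.02,"fingers":0.06},
  {"rx":0,"ry":0,"rz":0,"dx":-0.038,"dy":0.01,"dz":0.015,"fingers":0.06},
  {"rx":0,"ry":0,"rz":0,"dx":0,"dy":0,"dz":0.01,"fingers":0.06},
  {"rx":0,"ry":0,"rz":0,"dx":0,"dy":0,"dz":0,"fingers":0.06},
  {"rx":0,"ry":0,"rz":0,"dx":0,"dy":0,"dz":0,"fingers":0.06},
])

```text
time_s: 12.2
position: [0.6641, 0.007, 0.0605]
tool_rot: [[-0.433, 0.901, -0.002], [0.901, 0.433, 0.0], [0.001, -0.001, -1.0]]
ft_force: [0.4, 0.1, -0.1]
grip_width: 0.0601
gripper_force: 0.0
```

```bash
python3 d.py 665.2,5.8,4; python3 - <<'E'
from h import *
a=env.get_image("side")["color"][130:260,210:370]
cv2.imwrite("pics/g5.png",cv2.resize(a,None,fx=3,fy=3,interpolation=2))
E
```

```text
t 12.2 pos [664.1   7.   60.5] yaw 25.65 zax [-1.6e-03  4.0e-04 -1.0e+00] F [ 0.4  0.1 -0.1] w 60.1 0.0
delta tool mm [-1.6  0.5 56.5]
```

View pics/g5.png

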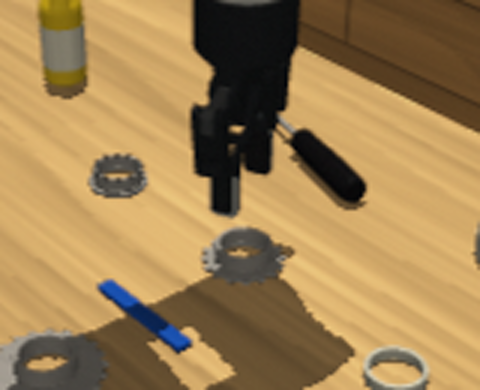

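Fingers above the small sprocket's collar (crop (245,240)), nothing in the way. Descend and grip.

arm_command([
  {"rx":0,"ry":0,"rz":0,"dx":-0.0012,"dy":0.0003,"dz":0.006,"fingers":0.06},
  {"rx":0,"ry":0,"rz":0,"dx":0,"dy":0,"dz":0.015,"fingers":0.06},
  {"rx":0,"ry":0,"rz":0,"dx":0,"dy":0,"dz":0.015,"fingers":0.06},
  {"rx":0,"ry":0,"rz":0,"dx":0,"dy":0,"dz":0.012,"fingers":0.06},
  {"rx":0,"ry":0,"rz":0,"dx":0,"dy":0,"dz":0.005,"fingers":0.06},
  {"rx":0,"ry":0,"rz":0,"dx":0,"dy":0,"dz":0.003,"fingers":0.06},
  {"rx":0,"ry":0,"rz":0,"dx":0,"dy":0,"dz":0,"fingers":0.05},
  {"rx":0,"ry":0,"rz":0,"dx":0,"dy":0,"dz":0,"fingers":0.03},
  {"rx":0,"ry":0,"rz":0,"dx":0,"dy":0,"dz":0,"fingers":0.03},
  {"rx":0,"ry":0,"rz":0,"dx":0,"dy":0,"dz":0,"fingers":0.03},
  {"rx":0,"ry":0,"rz":0,"dx":0,"dy":0,"dz":0,"fingers":0.03},
], squeeze=30)

```text
time_s: 13.35
position: [0.666, 0.0051, 0.0054]
tool_rot: [[-0.432, 0.902, 0.001], [0.902, 0.432, -0.0], [-0.001, 0.001, -1.0]]
ft_force: [-0.1, 0.1, 3.8]
grip_width: 0.0451
gripper_force: 31.0
```

```bash
python3 d.py 457.6,237,160
```

```text
t 13.35 pos [666.    5.1   5.4] yaw 25.61 zax [ 1.e-03 -2.e-04 -1.e+00] F [-0.1  0.1  3.8] w 45.1 31.0
delta tool mm [ 299.1  -87.5 -154.9]
```

arm_command([
  {"rx":0,"ry":0,"rz":0,"dx":0,"dy":0,"dz":-0.01,"fingers":0.03},
  {"rx":0,"ry":0,"rz":0,"dx":0,"dy":0,"dz":-0.03,"fingers":0.03},
  {"rx":0,"ry":0,"rz":0,"dx":0,"dy":0,"dz":-0.03,"fingers":0.03},
  {"rx":0,"ry":0,"rz":0,"dx":0.02,"dy":-0.005,"dz":-0.03,"fingers":0.03},
  {"rx":0,"ry":0,"rz":0,"dx":0.04,"dy":-0.012,"dz":-0.03,"fingers":0.03},
  {"rx":0,"ry":0,"rz":0,"dx":0.04,"dy":-0.012,"dz":-0.02,"fingers":0.03},
  {"rx":0,"ry":0,"rz":0,"dx":0.04,"dy":-0.012,"dz":-0.01,"fingers":0.03},
  {"rx":0,"ry":0,"rz":0,"dx":0.04,"dy":-0.012,"dz":0,"fingers":0.03},
  {"rx":0,"ry":0,"rz":0,"dx":0.04,"dy":-0.012,"dz":0,"fingers":0.03},
  {"rx":0,"ry":0,"rz":0,"dx":0.04,"dy":-0.012,"dz":0,"fingers":0.03},
  {"rx":0,"ry":0,"rz":0,"dx":0.028,"dy":-0.008,"dz":0,"fingers":0.03},
  {"rx":0,"ry":0,"rz":0,"dx":0.0102,"dy":-0.0023,"dz":0,"fingers":0.03},
])

```text
time_s: 14.55
position: [0.4569, 0.2371, 0.1647]
tool_rot: [[-0.434, 0.901, -0.0], [0.901, 0.434, 0.0], [0.0, -0.0, -1.0]]
ft_force: [1.3, -0.2, -0.8]
grip_width: 0.0449
gripper_force: 31.0
```

arm_command([
  {"rx":0,"ry":0,"rz":0,"dx":0,"dy":0,"dz":0,"fingers":0.03},
  {"rx":0,"ry":0,"rz":0,"dx":0,"dy":0,"dz":0,"fingers":0.03},
  {"rx":0,"ry":0,"rz":0,"dx":0,"dy":0,"dz":0,"fingers":0.03},
  {"rx":0,"ry":0,"rz":0,"dx":0,"dy":0,"dz":0,"fingers":0.03},
])

```text
time_s: 14.95
position: [0.4596, 0.2346, 0.1639]
tool_rot: [[-0.431, 0.902, -0.0], [0.902, 0.431, -0.0], [-0.0, -0.0, -1.0]]
ft_force: [0.4, 0.4, -0.9]
grip_width: 0.0448
gripper_force: 31.0
```

```bash
python3 d.py 457.6,237,160; python3 - <<'E'
from h import *
a=env.get_image("side")["color"][90:240,80:260]
cv2.imwrite("pics/g6.png",cv2.resize(a,None,fx=3,fy=3,interpolation=2))
E
```

```text
t 14.95 pos [459.6 234.6 163.9] yaw 25.53 zax [-0.e+00 -1.e-04 -1.e+00] F [ 0.4  0.4 -0.9] w 44.8 31.0
delta tool mm [ 3.  -0.8  3.9]
```

View pics/g6.png

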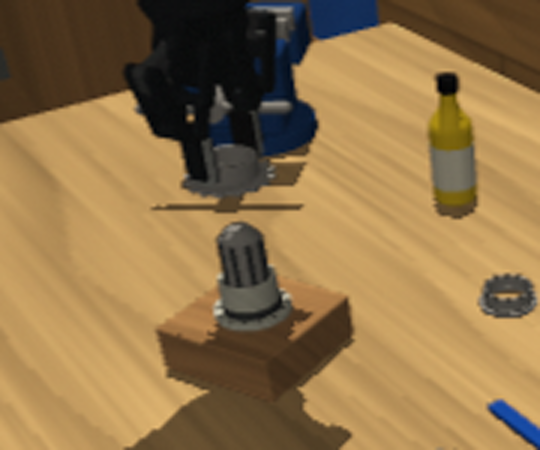

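The sprocket is held level, collar up. I'll let it settle, then correct.

arm_command([
  {"rx":0,"ry":0,"rz":0,"dx":0,"dy":0,"dz":0.01,"fingers":0.03},
  {"rx":0,"ry":0,"rz":0,"dx":0,"dy":0,"dz":0,"fingers":0.03},
  {"rx":0,"ry":0,"rz":0,"dx":0,"dy":0,"dz":0,"fingers":0.03},
  {"rx":0,"ry":0,"rz":0,"dx":0,"dy":0,"dz":0,"fingers":0.03},
])

```text
time_s: 15.4
position: [0.4589, 0.2354, 0.154]
tool_rot: [[-0.432, 0.902, -0.0], [0.902, 0.432, -0.0], [-0.0, -0.0, -1.0]]
ft_force: [-0.5, -0.2, -1.3]
grip_width: 0.0447
gripper_force: 31.0
```

```bash
python3 d.py 458.0,236.2,100
```

```text
t 15.4 pos [458.9 235.4 154. ] yaw 25.61 zax [-0.e+00 -1.e-04 -1.e+00] F [-0.5 -0.2 -1.3] w 44.7 31.0
delta tool mm [ 1.1 -0.5 54. ]
```

arm_command([
  {"rx":0,"ry":0,"rz":0,"dx":0.0011,"dy":-0.0005,"dz":0.01,"fingers":0.03},
  {"rx":0,"ry":0,"rz":0,"dx":0,"dy":0,"dz":0.015,"fingers":0.03},
  {"rx":0,"ry":0,"rz":0,"dx":0,"dy":0,"dz":0.005,"fingers":0.03},
  {"rx":0,"ry":0,"rz":0,"dx":0,"dy":0,"dz":0.005,"fingers":0.03},
  {"rx":0,"ry":0,"rz":0,"dx":0,"dy":0,"dz":0.005,"fingers":0.03},
  {"rx":0,"ry":0,"rz":0,"dx":0,"dy":0,"dz":0.005,"fingers":0.03},
  {"rx":0,"ry":0,"rz":0,"dx":0,"dy":0,"dz":0.005,"fingers":0.03},
  {"rx":0,"ry":0,"rz":0,"dx":0,"dy":0,"dz":0,"fingers":0.03},
])

```text
time_s: 16.2
position: [0.4577, 0.2361, 0.1034]
tool_rot: [[-0.432, 0.902, -0.001], [0.902, 0.432, -0.0], [0.0, -0.001, -1.0]]
ft_force: [-0.6, 0.3, -0.9]
grip_width: 0.0443
gripper_force: 31.0
```

```bash
python3 d.py 458.0,236.2,79.5
```

```text
t 16.2 pos [457.7 236.1 103.4] yaw 25.61 zax [-1.e-03 -3.e-04 -1.e+00] F [-0.6  0.3 -0.9] w 44.3 31.0
delta tool mm [-0.1  0.3 23.9]
```

arm_command([
  {"rx":0,"ry":0,"rz":0,"dx":0,"dy":0,"dz":0.006,"fingers":0.03},
  {"rx":0,"ry":0,"rz":0,"dx":0,"dy":0,"dz":0.006,"fingers":0.03},
  {"rx":0,"ry":0,"rz":0,"dx":0,"dy":0,"dz":0.005,"fingers":0.03},
  {"rx":0,"ry":0,"rz":0,"dx":0,"dy":0,"dz":0.003,"fingers":0.03},
  {"rx":0,"ry":0,"rz":0,"dx":0,"dy":0,"dz":0.002,"fingers":0.03},
  {"rx":0,"ry":0,"rz":0,"dx":0,"dy":0,"dz":0,"fingers":0.03},
])

```text
time_s: 16.8
position: [0.4578, 0.2362, 0.0818]
tool_rot: [[-0.432, 0.902, -0.0], [0.902, 0.432, -0.0], [0.0, -0.0, -1.0]]
ft_force: [0.5, -0.2, -1.8]
grip_width: 0.0447
gripper_force: 31.0
```

```bash
python3 d.py 458.0,236.2,79.5; python3 - <<'E'
from h import *
a=env.get_image("side")["color"][120:230,110:220]
cv2.imwrite("pics/g7.png",cv2.resize(a,None,fx=5,fy=5,interpolation=2))
E
```

```text
t 16.8 pos [457.8 236.2  81.8] yaw 25.61 zax [-4.e-04 -1.e-04 -1.e+00] F [ 0.5 -0.2 -1.8] w 44.7 31.0
delta tool mm [-0.1  0.1  2.3]
```

View pics/g7.png

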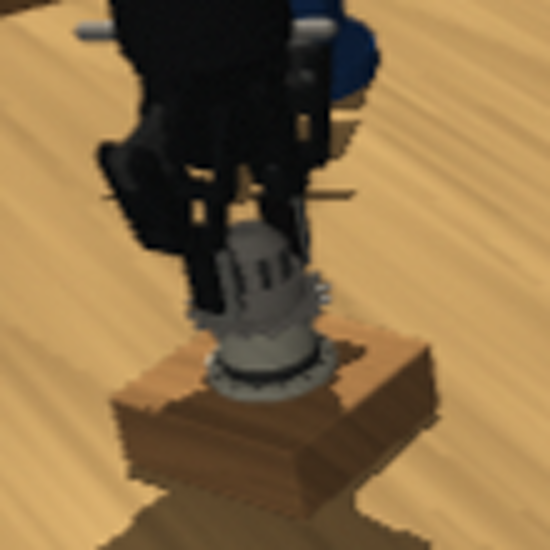

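The sprocket is threaded and level on the post. Lower 2 mm, release and rise.

arm_command([
  {"rx":0,"ry":0,"rz":0,"dx":0,"dy":0,"dz":0.002,"fingers":0.03},
  {"rx":0,"ry":0,"rz":0,"dx":0,"dy":0,"dz":0,"fingers":0.05},
  {"rx":0,"ry":0,"rz":0,"dx":0,"dy":0,"dz":0,"fingers":0.06},
  {"rx":0,"ry":0,"rz":0,"dx":0,"dy":0,"dz":0,"fingers":0.06},
  {"rx":0,"ry":0,"rz":0,"dx":0,"dy":0,"dz":0,"fingers":0.06},
  {"rx":0,"ry":0,"rz":0,"dx":0,"dy":0,"dz":-0.01,"fingers":0.06},
  {"rx":0,"ry":0,"rz":0,"dx":0,"dy":0,"dz":-0.025,"fingers":0.06},
  {"rx":0,"ry":0,"rz":0,"dx":0,"dy":0,"dz":-0.025,"fingers":0.06},
  {"rx":0,"ry":0,"rz":0,"dx":0,"dy":0,"dz":-0.02,"fingers":0.06},
  {"rx":0,"ry":0,"rz":0,"dx":0,"dy":0,"dz":0,"fingers":0.06},
  {"rx":0,"ry":0,"rz":0,"dx":0,"dy":0,"dz":0,"fingers":0.06},
  {"rx":0,"ry":0,"rz":0,"dx":0,"dy":0,"dz":0,"fingers":0.06},
])

```text
time_s: 18.05
position: [0.4575, 0.2361, 0.1593]
tool_rot: [[-0.432, 0.902, -0.002], [0.902, 0.432, -0.0], [0.0, -0.002, -1.0]]
ft_force: [-0.1, -0.1, 0.2]
grip_width: 0.0597
gripper_force: 0.0
```

```bash
python3 d.py 653.4,-168.5,60; python3 - <<'E'
from m import *
M['st']=[(31,40,46),(24,46,52),(23,52,74),(33.2,74,78),(23,78,92),(17,92,109),(9,117,117)]
T=env.get_image("top");S=env.get_image("side")
# unmodified silhouettes, side only: compare with model for seated / 3 mm high
for dz in (0,3):
    M['st']=[(31,40,46),(33.2,74+dz,78+dz),(23,78+dz,92+dz),(17,92,109),(9,117,117)]
    print(dz,model(S,'st',np.array([.4576,.237,0])))
for st in(70,100): print(blob(S,(163,182),24,st))
a=S["color"][145:225,120:210]
cv2.imwrite("pics/g8.png",cv2.resize(a,None,fx=6,fy=6,interpolation=2))
E
```

```text
t 18.05 pos [457.5 236.1 159.3] yaw 25.61 zax [-1.6e-03 -4.0e-04 -1.0e+00] F [-0.1 -0.1  0.2] w 59.7 0.0
delta tool mm [-449.6    2.    99.1]
0 (array([161.80632161, 183.19468219]), (np.float32(30.136047), np.float32(36.83902)))
3 (array([161.78520812, 183.10447301]), (np.float32(30.381393), np.float32(36.83902)))
(array([161.76457618, 183.10281975]), (np.float32(29.333328), np.float32(35.83333)))
(array([161.74489647, 183.0698979 ]), (np.float32(30.166672), np.float32(36.5)))
```

View pics/g8.png

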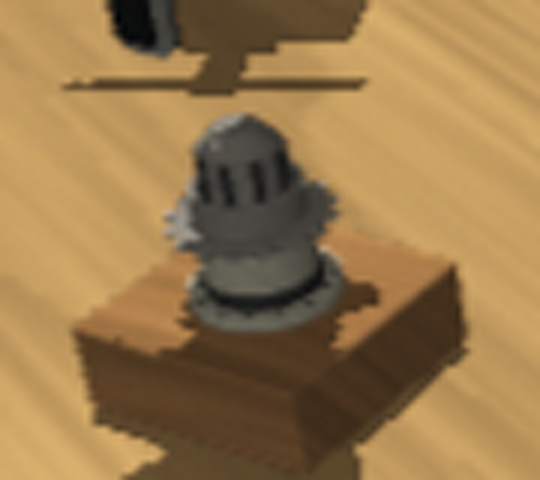

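The sprocket sits level on the spacer. Now the short spacer.

arm_command([
  {"rx":0,"ry":0,"rz":0,"dx":-0.02,"dy":0,"dz":0,"fingers":0.06},
  {"rx":0,"ry":0,"rz":0,"dx":-0.04,"dy":0,"dz":0,"fingers":0.06},
  {"rx":0,"ry":0,"rz":0,"dx":-0.042,"dy":0,"dz":0,"fingers":0.06},
  {"rx":0,"ry":0,"rz":0,"dx":-0.042,"dy":0,"dz":0,"fingers":0.06},
  {"rx":0,"ry":0,"rz":0,"dx":-0.042,"dy":0,"dz":0,"fingers":0.06},
  {"rx":0,"ry":0,"rz":0,"dx":-0.042,"dy":0.0015,"dz":0,"fingers":0.06},
  {"rx":0,"ry":0,"rz":0,"dx":-0.042,"dy":0,"dz":0.01,"fingers":0.06},
  {"rx":0,"ry":0,"rz":0,"dx":-0.042,"dy":0,"dz":0.02,"fingers":0.06},
  {"rx":0,"ry":0,"rz":0,"dx":-0.042,"dy":0,"dz":0.02,"fingers":0.06},
  {"rx":0,"ry":0,"rz":0,"dx":-0.042,"dy":0,"dz":0.02,"fingers":0.06},
  {"rx":0,"ry":0,"rz":0,"dx":-0.035,"dy":0,"dz":0.02,"fingers":0.06},
  {"rx":0,"ry":0,"rz":0,"dx":-0.0185,"dy":0,"dz":0.01,"fingers":0.06},
])

```text
time_s: 19.35
position: [0.6533, -0.171, 0.0568]
tool_rot: [[-0.43, 0.903, -0.003], [0.903, 0.43, 0.001], [0.002, -0.002, -1.0]]
ft_force: [-0.0, -0.4, 0.0]
grip_width: 0.0601
gripper_force: 0.0
```

arm_command([
  {"rx":0,"ry":0,"rz":0,"dx":0,"dy":0,"dz":0,"fingers":0.06},
  {"rx":0,"ry":0,"rz":0,"dx":0,"dy":0,"dz":0,"fingers":0.06},
  {"rx":0,"ry":0,"rz":0,"dx":0,"dy":0,"dz":0,"fingers":0.06},
  {"rx":0,"ry":0,"rz":0,"dx":0,"dy":0,"dz":0,"fingers":0.06},
  {"rx":0,"ry":0,"rz":0,"dx":0,"dy":0,"dz":0,"fingers":0.06},
  {"rx":0,"ry":0,"rz":0,"dx":0,"dy":0,"dz":0,"fingers":0.06},
])

```text
time_s: 19.95
position: [0.6536, -0.168, 0.0605]
tool_rot: [[-0.433, 0.901, 0.001], [0.901, 0.433, -0.0], [-0.0, 0.0, -1.0]]
ft_force: [1.0, -0.1, -0.0]
grip_width: 0.0597
gripper_force: 0.0
```

```bash
python3 d.py 653.4,-168.5,-0.3
```

```text
t 19.95 pos [ 653.6 -168.    60.5] yaw 25.64 zax [ 5.e-04 -2.e-04 -1.e+00] F [ 1.  -0.1 -0. ] w 59.7 0.0
delta tool mm [-0.3 -0.4 60.8]
```

arm_command([
  {"rx":0,"ry":0,"rz":0,"dx":0,"dy":0,"dz":0.01,"fingers":0.06},
  {"rx":0,"ry":0,"rz":0,"dx":0,"dy":0,"dz":0.015,"fingers":0.06},
  {"rx":0,"ry":0,"rz":0,"dx":0,"dy":0,"dz":0.015,"fingers":0.06},
  {"rx":0,"ry":0,"rz":0,"dx":0,"dy":0,"dz":0.01,"fingers":0.05},
  {"rx":0,"ry":0,"rz":0,"dx":0,"dy":0,"dz":0.005,"fingers":0.05},
  {"rx":0,"ry":0,"rz":0,"dx":0,"dy":0,"dz":0.0035,"fingers":0.05},
  {"rx":0,"ry":0,"rz":0,"dx":0,"dy":0,"dz":0,"fingers":0.05},
  {"rx":0,"ry":0,"rz":0,"dx":0,"dy":0,"dz":0,"fingers":0.05},
  {"rx":0,"ry":0,"rz":0,"dx":0,"dy":0,"dz":0,"fingers":0.05},
])

```text
time_s: 20.85
position: [0.6538, -0.1686, 0.0021]
tool_rot: [[-0.432, 0.902, 0.001], [0.902, 0.432, -0.0], [-0.001, 0.001, -1.0]]
ft_force: [-0.1, 0.3, 0.4]
grip_width: 0.0504
gripper_force: 0.0
```

```bash
python3 d.py 653.4,-168.5,1; python3 - <<'E'
from h import *
S=env.get_image("side")
a=S["color"][215:295,290:390]
cv2.imwrite("pics/g9.png",cv2.resize(a,None,fx=6,fy=6,interpolation=2))
E
```

```text
t 20.85 pos [ 653.8 -168.6    2.1] yaw 25.61 zax [ 1.e-03 -4.e-04 -1.e+00] F [-0.1  0.3  0.4] w 50.4 0.0
delta tool mm [ 0.2 -0.4  1.1]
```

View pics/g9.png

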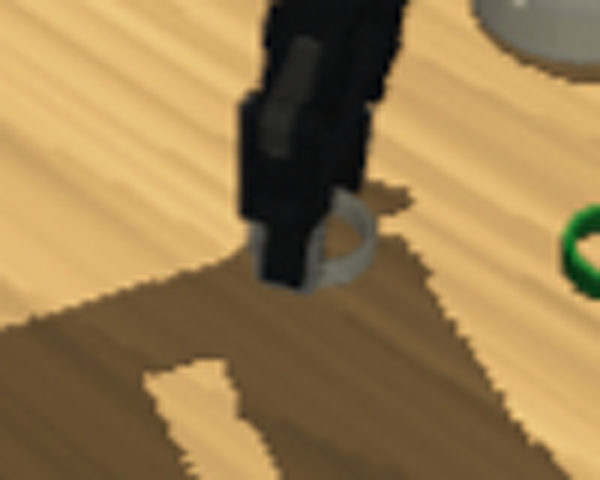

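Fingers straddle the grey ring without contact (crop ring centre (315,240)); close and lift.

arm_command([
  {"rx":0,"ry":0,"rz":0,"dx":0,"dy":0,"dz":0,"fingers":0.03},
  {"rx":0,"ry":0,"rz":0,"dx":0,"dy":0,"dz":0,"fingers":0.03},
  {"rx":0,"ry":0,"rz":0,"dx":0,"dy":0,"dz":0,"fingers":0.03},
  {"rx":0,"ry":0,"rz":0,"dx":0,"dy":0,"dz":0,"fingers":0.03},
  {"rx":0,"ry":0,"rz":0,"dx":0,"dy":0,"dz":-0.01,"fingers":0.03},
  {"rx":0,"ry":0,"rz":0,"dx":0,"dy":0,"dz":-0.03,"fingers":0.03},
  {"rx":0,"ry":0,"rz":0,"dx":0,"dy":0,"dz":-0.04,"fingers":0.03},
  {"rx":0,"ry":0,"rz":0,"dx":0.02,"dy":0,"dz":-0.04,"fingers":0.03},
  {"rx":0,"ry":0,"rz":0,"dx":0.04,"dy":0,"dz":-0.03,"fingers":0.03},
  {"rx":0,"ry":0,"rz":0,"dx":0.04,"dy":0,"dz":-0.01,"fingers":0.03},
  {"rx":0,"ry":0,"rz":0,"dx":0.04,"dy":0,"dz":0,"fingers":0.03},
  {"rx":0,"ry":0,"rz":0,"dx":0.04,"dy":0,"dz":0,"fingers":0.03},
], squeeze=30)

```text
time_s: 22.1
position: [0.575, -0.0049, 0.1626]
tool_rot: [[-0.432, 0.902, 0.002], [0.902, 0.432, -0.0], [-0.001, 0.001, -1.0]]
ft_force: [0.5, 0.6, -0.4]
grip_width: 0.0441
gripper_force: 30.7
```

arm_command([
  {"rx":0,"ry":0,"rz":0,"dx":0.04,"dy":0,"dz":0,"fingers":0.03},
  {"rx":0,"ry":0,"rz":0,"dx":0.04,"dy":0,"dz":0,"fingers":0.03},
  {"rx":0,"ry":0,"rz":0,"dx":0.04,"dy":0,"dz":0,"fingers":0.03},
  {"rx":0,"ry":0,"rz":0,"dx":0.04,"dy":-0.0018,"dz":0,"fingers":0.03},
  {"rx":0,"ry":0,"rz":0,"dx":0.04,"dy":0,"dz":0,"fingers":0.03},
  {"rx":0,"ry":0,"rz":0,"dx":0.035,"dy":0,"dz":0,"fingers":0.03},
  {"rx":0,"ry":0,"rz":0,"dx":0.025,"dy":0,"dz":0,"fingers":0.03},
  {"rx":0,"ry":0,"rz":0,"dx":0.01,"dy":0,"dz":0,"fingers":0.03},
  {"rx":0,"ry":0,"rz":0,"dx":0,"dy":0,"dz":0,"fingers":0.03},
  {"rx":0,"ry":0,"rz":0,"dx":0,"dy":0,"dz":0,"fingers":0.03},
  {"rx":0,"ry":0,"rz":0,"dx":0,"dy":0,"dz":0,"fingers":0.03},
  {"rx":0,"ry":0,"rz":0,"dx":0,"dy":0,"dz":0,"fingers":0.03},
])

```text
time_s: 23.3
position: [0.458, 0.2357, 0.1615]
tool_rot: [[-0.431, 0.902, -0.0], [0.902, 0.431, -0.0], [-0.0, -0.0, -1.0]]
ft_force: [0.0, 0.7, -0.3]
grip_width: 0.0439
gripper_force: 30.7
```

```bash
python3 d.py 457.7,236.8,125
```

```text
t 23.3 pos [458.  235.7 161.5] yaw 25.53 zax [-0.e+00 -1.e-04 -1.e+00] F [ 0.   0.7 -0.3] w 43.9 30.7
delta tool mm [ 1.1  0.2 36.5]
```

arm_command([
  {"rx":0,"ry":0,"rz":0,"dx":0.0011,"dy":0.0002,"dz":0.015,"fingers":0.03},
  {"rx":0,"ry":0,"rz":0,"dx":0,"dy":0,"dz":0.015,"fingers":0.03},
  {"rx":0,"ry":0,"rz":0,"dx":0,"dy":0,"dz":0.005,"fingers":0.03},
  {"rx":0,"ry":0,"rz":0,"dx":0,"dy":0,"dz":0.005,"fingers":0.03},
  {"rx":0,"ry":0,"rz":0,"dx":0,"dy":0,"dz":0.005,"fingers":0.03},
  {"rx":0,"ry":0,"rz":0,"dx":0,"dy":0,"dz":0.005,"fingers":0.03},
  {"rx":0,"ry":0,"rz":0,"dx":0,"dy":0,"dz":0.005,"fingers":0.03},
  {"rx":0,"ry":0,"rz":0,"dx":0,"dy":0,"dz":0,"fingers":0.03},
])

```text
time_s: 24.1
position: [0.4569, 0.2376, 0.106]
tool_rot: [[-0.432, 0.902, -0.001], [0.902, 0.432, -0.0], [0.0, -0.001, -1.0]]
ft_force: [-0.8, -0.2, 0.1]
grip_width: 0.0441
gripper_force: 30.7
```

```bash
python3 d.py 457.7,236.8,95
```

```text
t 24.1 pos [456.9 237.6 106. ] yaw 25.61 zax [-1.e-03 -2.e-04 -1.e+00] F [-0.8 -0.2  0.1] w 44.1 30.7
delta tool mm [-1.   0.4 11. ]
```

arm_command([
  {"rx":0,"ry":0,"rz":0,"dx":-0.0008,"dy":0.0003,"dz":0.004,"fingers":0.03},
  {"rx":0,"ry":0,"rz":0,"dx":0,"dy":0,"dz":0.004,"fingers":0.03},
  {"rx":0,"ry":0,"rz":0,"dx":0,"dy":0,"dz":0.003,"fingers":0.03},
  {"rx":0,"ry":0,"rz":0,"dx":0,"dy":0,"dz":0,"fingers":0.03},
  {"rx":0,"ry":0,"rz":0,"dx":0,"dy":0,"dz":0,"fingers":0.03},
])

```text
time_s: 24.6
position: [0.4578, 0.2371, 0.0955]
tool_rot: [[-0.432, 0.902, -0.0], [0.902, 0.432, -0.0], [0.0, -0.0, -1.0]]
ft_force: [-0.6, -0.4, -0.0]
grip_width: 0.0439
gripper_force: 30.7
```

```bash
python3 d.py 457.7,236.8,94
```

```text
t 24.6 pos [457.8 237.1  95.5] yaw 25.61 zax [-1.e-04 -0.e+00 -1.e+00] F [-0.6 -0.4 -0. ] w 43.9 30.7
delta tool mm [-0.2 -0.2  1.5]
```

arm_command([
  {"rx":0,"ry":0,"rz":0,"dx":0,"dy":0,"dz":0.0012,"fingers":0.03},
  {"rx":0,"ry":0,"rz":0,"dx":0,"dy":0,"dz":0,"fingers":0.05},
  {"rx":0,"ry":0,"rz":0,"dx":0,"dy":0,"dz":0,"fingers":0.06},
  {"rx":0,"ry":0,"rz":0,"dx":0,"dy":0,"dz":0,"fingers":0.06},
  {"rx":0,"ry":0,"rz":0,"dx":0,"dy":0,"dz":0,"fingers":0.06},
  {"rx":0,"ry":0,"rz":0,"dx":0,"dy":0,"dz":-0.01,"fingers":0.06},
  {"rx":0,"ry":0,"rz":0,"dx":0,"dy":0,"dz":-0.025,"fingers":0.06},
  {"rx":0,"ry":0,"rz":0,"dx":0,"dy":0,"dz":-0.025,"fingers":0.06},
  {"rx":0,"ry":0,"rz":0,"dx":0,"dy":0,"dz":-0.006,"fingers":0.06},
  {"rx":0,"ry":0,"rz":0,"dx":0,"dy":0,"dz":0,"fingers":0.06},
  {"rx":0,"ry":0,"rz":0,"dx":0,"dy":0,"dz":0,"fingers":0.06},
  {"rx":0,"ry":0,"rz":0,"dx":0,"dy":0,"dz":0,"fingers":0.06},
])

```text
time_s: 25.8
position: [0.4573, 0.2369, 0.1592]
tool_rot: [[-0.432, 0.902, -0.002], [0.902, 0.432, -0.001], [0.0, -0.002, -1.0]]
ft_force: [0.6, -0.2, 0.4]
grip_width: 0.0601
gripper_force: 0.0
```

```bash
python3 d.py 659.8,165.4,60; python3 - <<'E'
from h import *
S=env.get_image("side");k=7;x0,y0=135,140
a=cv2.resize(S["color"][y0:y0+75,x0:x0+57],None,fx=k,fy=k,interpolation=2);b=a.copy()
t=np.linspace(0,2*np.pi,60)
for r,z,c in((23,102,(0,255,0)),(23,92,(0,0,255)),(33.2,76,(255,0,0))):
    p=np.array([proj(S,(.4576+r*np.cos(q)/1000,.237+r*np.sin(q)/1000,z/1000)) for q in t])
    cv2.polylines(b,[np.int32((p-[x0,y0]+.5)*k)],True,c,1)
cv2.imwrite("pics/g10.png",np.hstack([a,b]))
E
```

```text
t 25.8 pos [457.3 236.9 159.2] yaw 25.61 zax [-2.1e-03 -5.0e-04 -1.0e+00] F [ 0.6 -0.2  0.4] w 60.1 0.0
delta tool mm [-152.1  151.9   98.9]
```

View pics/g10.png

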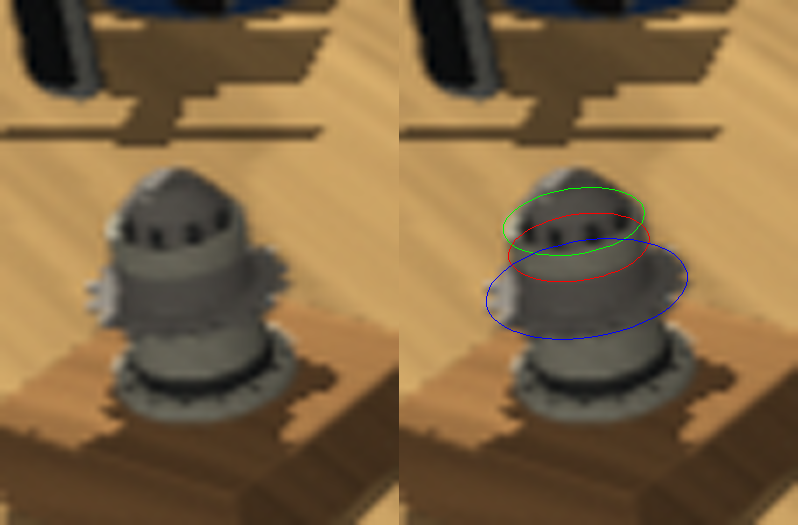

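The short spacer is seated level on the sprocket's collar. Now the lockring.

arm_command([
  {"rx":0,"ry":0,"rz":0,"dx":-0.01,"dy":0.01,"dz":0,"fingers":0.06},
  {"rx":0,"ry":0,"rz":0,"dx":-0.025,"dy":0.025,"dz":0,"fingers":0.06},
  {"rx":0,"ry":0,"rz":0,"dx":-0.03,"dy":0.03,"dz":0.01,"fingers":0.06},
  {"rx":0,"ry":0,"rz":0,"dx":-0.03,"dy":0.03,"dz":0.02,"fingers":0.06},
  {"rx":0,"ry":0,"rz":0,"dx":-0.03,"dy":0.03,"dz":0.03,"fingers":0.06},
  {"rx":0,"ry":0,"rz":0,"dx":-0.02,"dy":0.02,"dz":0.025,"fingers":0.06},
  {"rx":0,"ry":0,"rz":0,"dx":-0.007,"dy":0.0065,"dz":0.015,"fingers":0.06},
  {"rx":0,"ry":0,"rz":0,"dx":0,"dy":0,"dz":0,"fingers":0.06},
  {"rx":0,"ry":0,"rz":0,"dx":0,"dy":0,"dz":0,"fingers":0.06},
  {"rx":0,"ry":0,"rz":0,"dx":0,"dy":0,"dz":0,"fingers":0.06},
  {"rx":0,"ry":0,"rz":0,"dx":0,"dy":0,"dz":0,"fingers":0.06},
  {"rx":0,"ry":0,"rz":0,"dx":0,"dy":0,"dz":0,"fingers":0.06},
])

```text
time_s: 27.05
position: [0.6584, 0.1665, 0.0626]
tool_rot: [[-0.433, 0.901, 0.002], [0.901, 0.433, 0.0], [-0.001, 0.001, -1.0]]
ft_force: [-0.4, -0.0, -0.4]
grip_width: 0.0596
gripper_force: 0.0
```

```bash
python3 d.py 659.8,165.4,5.5; python3 - <<'E'
from m import *
T=env.get_image("top");S=env.get_image("side")
print(blob(S,(249,188),16,70), model(S,'lockring',np.array([.6598,.1654,0])))
E
```

```text
t 27.05 pos [658.4 166.5  62.6] yaw 25.65 zax [ 1.5e-03  1.0e-04 -1.0e+00] F [-0.4 -0.  -0.4] w 59.6 0.0
delta tool mm [-1.5  0.7 57.1]
(array([248.95032777, 188.52513218]), (np.float32(19.000015), np.float32(13.5))) (array([248.79885705, 188.56816035]), (np.float32(20.112747), np.float32(14.915863)))
```

arm_command([
  {"rx":0,"ry":0,"rz":0,"dx":-0.0013,"dy":0.0006,"dz":0.007,"fingers":0.06},
  {"rx":0,"ry":0,"rz":0,"dx":0,"dy":0,"dz":0.015,"fingers":0.06},
  {"rx":0,"ry":0,"rz":0,"dx":0,"dy":0,"dz":0.015,"fingers":0.06},
  {"rx":0,"ry":0,"rz":0,"dx":0,"dy":0,"dz":0.012,"fingers":0.06},
  {"rx":0,"ry":0,"rz":0,"dx":0,"dy":0,"dz":0.005,"fingers":0.06},
  {"rx":0,"ry":0,"rz":0,"dx":0,"dy":0,"dz":0.0025,"fingers":0.06},
  {"rx":0,"ry":0,"rz":0,"dx":0,"dy":0,"dz":0,"fingers":0.055},
  {"rx":0,"ry":0,"rz":0,"dx":0,"dy":0,"dz":0,"fingers":0.05},
  {"rx":0,"ry":0,"rz":0,"dx":0,"dy":0,"dz":0,"fingers":0.05},
])

```text
time_s: 28.05
position: [0.66, 0.1651, 0.0056]
tool_rot: [[-0.432, 0.902, 0.001], [0.902, 0.432, 0.0], [-0.0, 0.001, -1.0]]
ft_force: [0.2, 0.3, -0.2]
grip_width: 0.0504
gripper_force: 0.0
```

```bash
python3 d.py 659.8,165.4,5.3
```

```text
t 28.05 pos [660.  165.1   5.6] yaw 25.61 zax [ 1.2e-03  1.0e-04 -1.0e+00] F [ 0.2  0.3 -0.2] w 50.4 0.0
delta tool mm [ 0.3 -0.1  0.3]
```

arm_command([
  {"rx":0,"ry":0,"rz":0,"dx":0,"dy":0,"dz":0,"fingers":0.03},
  {"rx":0,"ry":0,"rz":0,"dx":0,"dy":0,"dz":0,"fingers":0.03},
  {"rx":0,"ry":0,"rz":0,"dx":0,"dy":0,"dz":0,"fingers":0.03},
  {"rx":0,"ry":0,"rz":0,"dx":0,"dy":0,"dz":0,"fingers":0.03},
  {"rx":0,"ry":0,"rz":0,"dx":0,"dy":0,"dz":-0.01,"fingers":0.03},
  {"rx":0,"ry":0,"rz":0,"dx":0,"dy":0,"dz":-0.03,"fingers":0.03},
  {"rx":0,"ry":0,"rz":0,"dx":0,"dy":0,"dz":-0.04,"fingers":0.03},
  {"rx":0,"ry":0,"rz":0,"dx":0,"dy":0,"dz":-0.04,"fingers":0.03},
  {"rx":0,"ry":0,"rz":0,"dx":0.01,"dy":-0.01,"dz":-0.03,"fingers":0.03},
  {"rx":0,"ry":0,"rz":0,"dx":0.025,"dy":-0.025,"dz":-0.01,"fingers":0.03},
  {"rx":0,"ry":0,"rz":0,"dx":0.03,"dy":-0.03,"dz":0,"fingers":0.03},
  {"rx":0,"ry":0,"rz":0,"dx":0.03,"dy":-0.03,"dz":0,"fingers":0.03},
], squeeze=30)

```text
time_s: 29.25
position: [0.5315, 0.2099, 0.1657]
tool_rot: [[-0.432, 0.902, 0.001], [0.902, 0.432, 0.0], [-0.0, 0.001, -1.0]]
ft_force: [0.3, 1.3, -0.6]
grip_width: 0.0424
gripper_force: 30.6
```

arm_command([
  {"rx":0,"ry":0,"rz":0,"dx":0.03,"dy":-0.03,"dz":0,"fingers":0.03},
  {"rx":0,"ry":0,"rz":0,"dx":0.02,"dy":-0.02,"dz":0,"fingers":0.03},
  {"rx":0,"ry":0,"rz":0,"dx":0.007,"dy":-0.0065,"dz":0,"fingers":0.03},
  {"rx":0,"ry":0,"rz":0,"dx":0,"dy":0,"dz":0,"fingers":0.03},
  {"rx":0,"ry":0,"rz":0,"dx":0,"dy":0,"dz":0,"fingers":0.03},
  {"rx":0,"ry":0,"rz":0,"dx":0,"dy":0,"dz":0,"fingers":0.03},
  {"rx":0,"ry":0,"rz":0,"dx":0,"dy":0,"dz":0,"fingers":0.03},
  {"rx":0,"ry":0,"rz":0,"dx":0,"dy":0,"dz":0,"fingers":0.03},
  {"rx":0,"ry":0,"rz":0,"dx":0,"dy":0,"dz":0,"fingers":0.03},
])

```text
time_s: 30.15
position: [0.4576, 0.2365, 0.1648]
tool_rot: [[-0.432, 0.902, -0.0], [0.902, 0.432, -0.0], [0.0, -0.0, -1.0]]
ft_force: [-0.9, -0.2, -0.9]
grip_width: 0.0421
gripper_force: 30.6
```

```bash
python3 d.py 457.7,236.8,108
```

```text
t 30.15 pos [457.6 236.5 164.8] yaw 25.59 zax [-3.e-04 -1.e-04 -1.e+00] F [-0.9 -0.2 -0.9] w 42.1 30.6
delta tool mm [ 0.2  0.2 56.8]
```

arm_command([
  {"rx":0,"ry":0,"rz":0,"dx":0.0002,"dy":0.0002,"dz":0.01,"fingers":0.03},
  {"rx":0,"ry":0,"rz":0,"dx":0,"dy":0,"dz":0.015,"fingers":0.03},
  {"rx":0,"ry":0,"rz":0,"dx":0,"dy":0,"dz":0.01,"fingers":0.03},
  {"rx":0,"ry":0,"rz":0,"dx":0,"dy":0,"dz":0.005,"fingers":0.03},
  {"rx":0,"ry":0,"rz":0,"dx":0,"dy":0,"dz":0.005,"fingers":0.03},
  {"rx":0,"ry":0,"rz":0,"dx":0,"dy":0,"dz":0.005,"fingers":0.03},
  {"rx":0,"ry":0,"rz":0,"dx":0,"dy":0,"dz":0.005,"fingers":0.03},
  {"rx":0,"ry":0,"rz":0,"dx":0,"dy":0,"dz":0,"fingers":0.03},
  {"rx":0,"ry":0,"rz":0,"dx":0,"dy":0,"dz":0,"fingers":0.03},
  {"rx":0,"ry":0,"rz":0,"dx":0,"dy":0,"dz":0,"fingers":0.03},
])

```text
time_s: 31.15
position: [0.4576, 0.237, 0.1102]
tool_rot: [[-0.432, 0.902, 0.001], [0.902, 0.432, 0.0], [-0.0, 0.001, -1.0]]
ft_force: [0.2, 0.8, -0.9]
grip_width: 0.0425
gripper_force: 30.6
```

```bash
python3 d.py 457.7,236.8,107.6
```

```text
t 31.15 pos [457.6 237.  110.2] yaw 25.61 zax [ 6.e-04  1.e-04 -1.e+00] F [ 0.2  0.8 -0.9] w 42.5 30.6
delta tool mm [-0.2  0.   2.6]
```

arm_command([
  {"rx":0,"ry":0,"rz":0,"dx":0,"dy":0,"dz":0.0022,"fingers":0.03},
  {"rx":0,"ry":0,"rz":0,"dx":0,"dy":0,"dz":0,"fingers":0.03},
  {"rx":0,"ry":0,"rz":0,"dx":0,"dy":0,"dz":0,"fingers":0.048},
  {"rx":0,"ry":0,"rz":0,"dx":0,"dy":0,"dz":0,"fingers":0.06},
  {"rx":0,"ry":0,"rz":0,"dx":0,"dy":0,"dz":0,"fingers":0.06},
  {"rx":0,"ry":0,"rz":0,"dx":0,"dy":0,"dz":0,"fingers":0.06},
  {"rx":0,"ry":0,"rz":0,"dx":0,"dy":0,"dz":-0.01,"fingers":0.06},
  {"rx":0,"ry":0,"rz":0,"dx":0,"dy":0,"dz":-0.025,"fingers":0.06},
  {"rx":0,"ry":0,"rz":0,"dx":0,"dy":0,"dz":-0.03,"fingers":0.06},
  {"rx":0,"ry":0,"rz":0,"dx":0,"dy":0,"dz":-0.03,"fingers":0.06},
  {"rx":0,"ry":0,"rz":0,"dx":0,"dy":0,"dz":0,"fingers":0.06},
  {"rx":0,"ry":0,"rz":0,"dx":0,"dy":0,"dz":0,"fingers":0.06},
])

```text
time_s: 32.35
position: [0.4574, 0.2369, 0.2034]
tool_rot: [[-0.432, 0.902, 0.001], [0.902, 0.432, 0.0], [-0.0, 0.001, -1.0]]
ft_force: [0.2, -0.2, -0.4]
grip_width: 0.0601
gripper_force: 0.0
```

```bash
python3 d.py; python3 - <<'E'
from m import *
T=env.get_image("top");S=env.get_image("side")
print(env.look_for("lockring",S)[:3])
for dz in (0,3,6):
    M['st']=[(31,40,46),(33.2,74,78),(23,78,102),(26.5,102+dz,106+dz),(22,106+dz,118+dz),(9,117,117)]
    print(dz,model(S,'st',np.array([.4576,.237,0])))
for st in(70,100): print(blob(S,(163,182),26,st))
# topmost non-wood row of the blob, per model z
for z in(118,121): print(z,proj(S,(.4576,.237,z/1000)))
s=cv2.cvtColor(S["color"],cv2.COLOR_BGR2HSV)[150:215,140:185,1]
for y in range(0,65,3): print(150+y,''.join('#' if v<85 else '.' for v in s[y]))
E
```

```text
t 32.35 pos [457.4 236.9 203.4] yaw 25.62 zax [ 1.3e-03  3.0e-04 -1.0e+00] F [ 0.2 -0.2 -0.4] w 60.1 0.0
delta tool mm [0. 0. 0.]
[{'box': [144.7, 164.2, 170.3, 176.8], 'p': 0.62}]
0 (array([161.36694748, 181.00526862]), (np.float32(30.136047), np.float32(39.84697)))
3 (array([161.25864583, 180.45677074]), (np.float32(30.136047), np.float32(40.977234)))
6 (array([161.14652762, 179.90440098]), (np.float32(30.136047), np.float32(42.111694)))
(array([161.37439536, 180.96921212]), (np.float32(29.333328), np.float32(38.666656)))
(array([161.3334351 , 180.91501274]), (np.float32(30.166672), np.float32(39.333344)))
118 [158.32959117 165.01361713]
121 [158.10200896 163.86980686]
150 .............................................
153 .............................................
156 .............................................
159 .............................................
162 ..............############...................
165 ..........##################.................
168 ..........#####################..............
171 ........######################...............
174 ..........####################...............
177 ...........#########################.........
180 .......#############################.........
183 .......###########################...........
186 ..........########################...........
189 ..............#######################........
192 ...........##########################........
195 ............########################.........
198 ..............#################..............
201 .............................................
204 .............................................
207 .............................................
210 .............................................
213 .............................................
```

The stack's silhouette fits the seated height within 0.1 px (a 3 mm gap would shift it 0.5 px), and the gripper is clear. Handing in.

```bash
python3 -c "
from rig import env
print(env.close_job())"
```

```text
the job is handed in; nothing more can be done
None
```

I put the tall spacer, small sprocket (collar up), short spacer and lockring (collar up) on the hub in that order and handed the job in at about 32 s; each part looked fully seated in the side camera images, though no verdict came back.

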